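Stow the snack boards behind the rack's sliding door

ROBOT

A 6-joint arm with a two-finger parallel gripper is mounted at the origin on the work surface. World frame = base frame: x ahead of the robot, y to its left, z up, the work surface at z = 0. Lengths are in mm, angles in rad, forces in N, time in s.
With the tool pointing down it reaches from about 350 to 875 mm from the base axis. Payload 4.2 kg.
Tool frame: the origin (TCP) lies at the very end of the fingers, on their centre line; the grasp point (between the pads) lies 19 mm behind it; z points along the fingers, y is the line along which they close (so a half turn about z gives the same grasp; the last joint's range is limited). The gripper opens to 85 mm and grips with 20 to 120 N. Pads are 22 mm wide; open, the fingers measure 114 mm over their backs; the gripper's body (76 mm by 85 mm) begins 54 mm behind the grasp point. The pads swing forward as they close: fully open they stand 13 mm farther back than shut.
Start: joints at [-0.981, 0.385, 0.008, 0, -1.194, -0.259], TCP at [203.015, -591.087, 231.312] pointing down, gripper open.
Joint ranges: [-3.14, 3.14], [-1.21, 2.06], [-1.07, 1.41], [-3.16, 2.05], [-2.99, -0.16], [-3.1, 3.1]. Speed limits (rad/s): [2.79, 2.79, 3.14, 3.14, 3.14, 3.14].

INTERFACE

Orientations are given as a unit quaternion [x, y, z, w].
In Python, from bench import read_state, get_image, get_calibration, job_done gives the robot as it stands.
- The arm moves only by the shell command python3 -m creep 'ROWS'. ROWS is a JSON object of lists of equal length, an entry for each row: "translation": the shift along the world's x, y, z in cm, a list of three; "delta_rot": the turn, a rotation vector about the world's x, y, z in degrees, a list of three; "hand": the finger opening in cm, from 0 to 8.54. A call has 1 to 8 rows; each row is the pose to reach, as a shift and turn from the pose commanded when the call began; what a row does not reach only later rows make up. A row lasts 1/8 s, in which the tool goes at most 62.5 mm and 10.7 degrees, less where a joint would pass 70% of its speed; a pose out of reach is approached as far as the arm can. A call with a gripper value outside its range is refused whole. The fingers move at their own pace and stop on an object; the grip force is fixed at half the most. Time passes only in rows, so rows that repeat a pose let the fingers close. It gives the time, the measured TCP pose, the force, the opening and the grip force at its end, in the units of the state.
- read_state(): the state, without advancing time (a new reading comes with each control period).
- get_image(name): name is "scene" or "top" or "wrist"; returns (picture, depth): 420x560x3 uint8, red, green, blue; 420x560 float32, mm along the optical axis (not along the pixel's ray), 0 where there is no reading.
- get_calibration(name): a dict with "intrinsics" (3x3 intrinsics, pixels), "xyz" and "attitude" of the camera in the world. Camera axes: x right, y down, z forward; pixel columns grow to the right and rows downward; lengths in mm; the calibration is good to about 2 mm. A picture is of the moment at which its call begins: read the wrist's pose just before it. get_calibration takes no time and is no camera call; for the wrist camera it gives the pose at the moment of the call.
- job_done(): hands the job in; it is judged then, once.
The state is a dict: "clock": time; "joints": joint angles; "joint_vel": joint speeds; "joint_efforts": joint torques, N m; "position": TCP position; "ee_rot": TCP orientation; "contact_force": force on the tool from outside, world axes, zero at the start; "wrist_torque": the same for the moment, N m; "gripper_width": finger opening in mm; "grasp_force": force on a finger pad.
Only numpy, scipy, OpenCV 4.12 (cv2) and the standard library are available. Lean on these libraries where they do the work, as an engineer would, in place of code of your own. Each camera call takes 0.05 s, during which the arm holds its last target. There are 200 camera calls.

TASK

One small wooden board already lies in one of the two bays of the low rack. First slide the rack's door all the way clear of that bay, to its end stop; then slide every loose board from the table fully home, against the back stop, in free channels of that same bay; and finally slide the door all the way back over that bay to its other end stop. Leave the scoop in the other bay, and the kettle, the candy tray and the glass cups where they are.

Things in the scene. Friction and masses are not known exactly. Their poses are not given: they have to be found in the camera images.
- rack: low white plastic rack fixed on the table, 562 mm wide, 143 deep, 44 high, two bays of five level channels side by side. Origin at table height on the plane of the channel mouths, midway between the bays; x runs into the channels (away from the robot), y to the rack's left, z up. Channel centres at y = +30.5, 85.5, 140.5, 195.5, 250.5 mm (one bay) and the same negative (other bay)
- bay_plus (a point): mouth (x = 0) of the middle channel of the +y bay, on its floor, z = 25 mm. Every channel is 49 mm wide between 6 mm walls and 113 mm deep to the back stop. From 15 mm inwards, lips overhang both sides by 7 mm (underside z = 40, top z = 44 mm), so boards only slide in from the mouth. A board fully home has its centre at rack x = 58, z = 31 mm, near end 3 mm inside the mouth
- bay_minus (a point): the same point of the -y bay. In front of all mouths a sill 18 mm high, reaching to rack x = -18 mm, carries the door
- door (a joint): the rack's sliding door, m: 0 = end stop at the -y end (covers the -y bay, the +y bay clear), 0.275 = end stop at the +y end (covers the +y bay). A grey plate 275 mm long, at rack x = -11 to -5 mm and z = 20 to 41 mm. Slides with about 2 N and stays where left; at the start it stands part way, across both bays
- door_grip (a point): middle of the door's upright black grip, a block 18 mm (x) by 22 mm (y) by 45 mm high, at z = 41 to 86 mm (this point at z = 64), at the middle of the door's length; in the rack's frame x = -8 mm, y = joint value minus 137.5 mm
- board1: loose flat wooden board, 110 mm long (its x) by 46 mm (its y) by 12 mm thick (its z), 60 g, alike either way round; origin at its centre. At the start flat on the table in front of the rack; may be absent
- board2: loose flat wooden board, 110 mm long (its x) by 46 mm (its y) by 12 mm thick (its z), 60 g, alike either way round; origin at its centre. At the start flat on the table in front of the rack; may be absent
- board3: loose flat wooden board, 110 mm long (its x) by 46 mm (its y) by 12 mm thick (its z), 60 g, alike either way round; origin at its centre. At the start flat on the table in front of the rack; may be absent
- board4: loose flat wooden board, 110 mm long (its x) by 46 mm (its y) by 12 mm thick (its z), 60 g, alike either way round; origin at its centre. At the start flat on the table in front of the rack; may be absent
- resident: a board just like the loose ones, already home in the outermost channel of one bay at the start; origin at its centre. It marks the bay to be loaded
- scoop: dark wooden scoop, 93 mm long, 38 mm wide, 12 mm high, lying in the outermost channel of the other bay; origin at its underside. To be left alone
- kettle: white ceramic kettle 140 mm wide, 160 mm high, on a round stand of 150 mm diameter and 40 mm height; origin at its underside. Bystander
- candy_tray: empty white lotus-shaped candy tray, 220 mm wide, 40 mm high, fixed; origin at its underside. Bystander
- cup1: glass cup standing on the table, 68 mm wide, 85 mm high; origin at its underside. Bystander. (A second cup stands on a saucer, fixed, at the left of the robot)
Mind the look-alikes: they are no part of the job. Leave any green or purple look-alike of the board2 alone. What is shaped like the board4 but green is not meant.

How it is judged (in metres and radians):
On the way, in this order (a step that is already met when the one before it is completed fails the run):
1. the door stands at the end stop that leaves the resident board's bay clear (((y of resident in the frame of rack above 0 m and value of joint door below 0.006 m) or (y of resident in the frame of rack below 0 m and value of joint door above 0.269 m))), for 0.2 s.
2. every loose board is fully home in a channel of the resident board's bay (((y of resident in the frame of rack above 0 m and (x of board1 in the frame of rack between 0.051 and 0.064 m and z of board1 in the frame of rack between 0.026 and 0.036 m and angle between the x axis of board1 and the x axis of rack, either way round below 0.1 rad and y of board1 in the frame of rack between 0.01 and 0.275 m) and (x of board2 in the frame of rack between 0.051 and 0.064 m and z of board2 in the frame of rack between 0.026 and 0.036 m and angle between the x axis of board2 and the x axis of rack, either way round below 0.1 rad and y of board2 in the frame of rack between 0.01 and 0.275 m) and (x of board3 in the frame of rack between 0.051 and 0.064 m and z of board3 in the frame of rack between 0.026 and 0.036 m and angle between the x axis of board3 and the x axis of rack, either way round below 0.1 rad and y of board3 in the frame of rack between 0.01 and 0.275 m) and (x of board4 in the frame of rack between 0.051 and 0.064 m and z of board4 in the frame of rack between 0.026 and 0.036 m and angle between the x axis of board4 and the x axis of rack, either way round below 0.1 rad and y of board4 in the frame of rack between 0.01 and 0.275 m)) or (y of resident in the frame of rack below 0 m and (x of board1 in the frame of rack between 0.051 and 0.064 m and z of board1 in the frame of rack between 0.026 and 0.036 m and angle between the x axis of board1 and the x axis of rack, either way round below 0.1 rad and y of board1 in the frame of rack between -0.275 and -0.01 m) and (x of board2 in the frame of rack between 0.051 and 0.064 m and z of board2 in the frame of rack between 0.026 and 0.036 m and angle between the x axis of board2 and the x axis of rack, either way round below 0.1 rad and y of board2 in the frame of rack between -0.275 and -0.01 m) and (x of board3 in the frame of rack between 0.051 and 0.064 m and z of board3 in the frame of rack between 0.026 and 0.036 m and angle between the x axis of board3 and the x axis of rack, either way round below 0.1 rad and y of board3 in the frame of rack between -0.275 and -0.01 m) and (x of board4 in the frame of rack between 0.051 and 0.064 m and z of board4 in the frame of rack between 0.026 and 0.036 m and angle between the x axis of board4 and the x axis of rack, either way round below 0.1 rad and y of board4 in the frame of rack between -0.275 and -0.01 m)))), for 0.2 s.
At the end, for the whole second after the job is handed in: every present board, and the resident board, lies at rest inside a channel of the bay where the resident board was at the start, within 7 mm of the back stop and under the lips, and the door is within 6 mm of its end stop over that bay (((y of resident in the frame of rack above 0 m and (x of board1 in the frame of rack between 0.051 and 0.064 m and z of board1 in the frame of rack between 0.026 and 0.036 m and angle between the x axis of board1 and the x axis of rack, either way round below 0.1 rad and y of board1 in the frame of rack between 0.01 and 0.275 m) and (x of board2 in the frame of rack between 0.051 and 0.064 m and z of board2 in the frame of rack between 0.026 and 0.036 m and angle between the x axis of board2 and the x axis of rack, either way round below 0.1 rad and y of board2 in the frame of rack between 0.01 and 0.275 m) and (x of board3 in the frame of rack between 0.051 and 0.064 m and z of board3 in the frame of rack between 0.026 and 0.036 m and angle between the x axis of board3 and the x axis of rack, either way round below 0.1 rad and y of board3 in the frame of rack between 0.01 and 0.275 m) and (x of board4 in the frame of rack between 0.051 and 0.064 m and z of board4 in the frame of rack between 0.026 and 0.036 m and angle between the x axis of board4 and the x axis of rack, either way round below 0.1 rad and y of board4 in the frame of rack between 0.01 and 0.275 m) and (x of resident in the frame of rack between 0.051 and 0.064 m and z of resident in the frame of rack between 0.026 and 0.036 m and angle between the x axis of resident and the x axis of rack, either way round below 0.1 rad and y of resident in the frame of rack between 0.01 and 0.275 m) and value of joint door above 0.269 m) or (y of resident in the frame of rack below 0 m and (x of board1 in the frame of rack between 0.051 and 0.064 m and z of board1 in the frame of rack between 0.026 and 0.036 m and angle between the x axis of board1 and the x axis of rack, either way round below 0.1 rad and y of board1 in the frame of rack between -0.275 and -0.01 m) and (x of board2 in the frame of rack between 0.051 and 0.064 m and z of board2 in the frame of rack between 0.026 and 0.036 m and angle between the x axis of board2 and the x axis of rack, either way round below 0.1 rad and y of board2 in the frame of rack between -0.275 and -0.01 m) and (x of board3 in the frame of rack between 0.051 and 0.064 m and z of board3 in the frame of rack between 0.026 and 0.036 m and angle between the x axis of board3 and the x axis of rack, either way round below 0.1 rad and y of board3 in the frame of rack between -0.275 and -0.01 m) and (x of board4 in the frame of rack between 0.051 and 0.064 m and z of board4 in the frame of rack between 0.026 and 0.036 m and angle between the x axis of board4 and the x axis of rack, either way round below 0.1 rad and y of board4 in the frame of rack between -0.275 and -0.01 m) and (x of resident in the frame of rack between 0.051 and 0.064 m and z of resident in the frame of rack between 0.026 and 0.036 m and angle between the x axis of resident and the x axis of rack, either way round below 0.1 rad and y of resident in the frame of rack between -0.275 and -0.01 m) and value of joint door below 0.006 m)) and linear speed of each of board1, board2, board3, board4 below 0.02 m/s); the robot touches nothing.
It fails at once if the scoop is shifted by more than 25 mm (distance of scoop from where it was at the start of the episode above 0.025 m).
It fails at once if the kettle or the loose glass cup is shifted by more than 30 mm (distance of any of kettle, cup1 from where it was at the start of the episode above 0.03 m).
Of board1, board2, board3, board4 only 3 to 4 are there at a start; the rules pass over those that are not, and their reading is None.
At some moment in a run one of board1, board2, board3, board4 may be knocked a few centimetres aside while the robot is not near it.
Once in a run the grip may slacken for a moment while it holds something.
It also fails if it takes over 210 s, if anything falls off the work surface, if the arm or the gripper's body presses on something with over 40 N, if the wrist force passes 120 N, or if a joint passes its speed limit or range.

## Working session

There is one attempt and no reset: what is moved stays moved. The work goes in short steps, Python scripts to look and compute and a shell command to move; the robot and the scene stay as the last step left them, time stands still between calls to the robot, and variables do not carry over. Pictures are saved under pics/ and viewed, at most 14 in all, crops included, and the job is handed in when it is done.

```bash
ls; mkdir -p pics; python3 - <<'E'
from bench import *
import cv2
print(read_state())
for n in("scene","top"):
    p,d=get_image(n);cv2.imwrite(f"pics/{n}0.png",p[:,:,::-1]);print(n,get_calibration(n))
    import numpy as np; np.save(f"pics/{n}0.npy",d)
E
```

```text
pics
{'clock': 0.0, 'joints': array([-9.81384729e-01,  3.85558949e-01,  6.61189786e-03, -5.17688037e-04,
       -1.19400071e+00, -2.58582186e-01]), 'joint_vel': array([-0.00061789,  0.00051051,  0.00253758, -0.00036531,  0.00088121,
       -0.00015082]), 'joint_efforts': array([-2.62035755e-04, -3.92285550e+01,  1.88397181e+01,  4.18632209e+00,
       -4.65781748e-03,  4.70092552e-07]), 'position': array([ 202.83474966, -590.54367004,  230.21191988]), 'ee_rot': array([-1.64567095e-01,  9.86365275e-01,  1.07943994e-03, -2.23276422e-04]), 'contact_force': array([-0.20628346, -0.26655806,  0.29143795]), 'wrist_torque': array([ 0.00884266, -0.0388149 ,  0.02786935]), 'grasp_force': 0.0, 'gripper_width': 85.97482677407052}
scene {'intrinsics': array([[400.43227993,   0.        , 279.4530625 ],
       [  0.        , 400.43227993, 206.36705671],
       [  0.        ,   0.        ,   1.        ]]), 'xyz': array([1390.58835469,  143.30010903,  750.60672308]), 'attitude': array([ 0.56668852,  0.70457839, -0.32548209, -0.27657697])}
top {'intrinsics': array([[475.44307003,   0.        , 281.11690384],
       [  0.        , 475.44307003, 205.74628549],
       [  0.        ,   0.        ,   1.        ]]), 'xyz': array([ 375.73279214,   -8.22896968, 1291.57809789]), 'attitude': array([ 0.71285778, -0.69673241,  0.05289529, -0.05999856])}
```

View pics/top0.png

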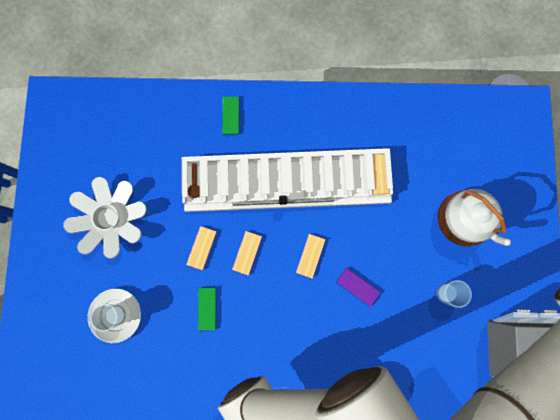

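View pics/scene0.png

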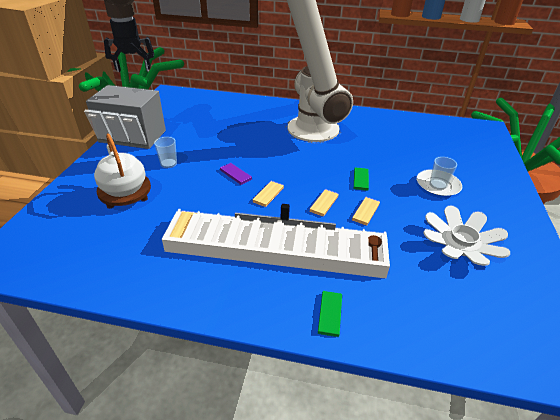

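The top picture shows three tan boards at (202,248), (249,253) and (311,256). The resident is at (380,173), in the right-hand (-y) bay, and the scoop is at (194,180). The door grip is at (283,200). The look-alikes are green at (231,115) and (207,309), and purple at (359,286). The scene view shows no fourth board.

```bash
cat > h.py <<'E'
import numpy as np, cv2
from scipy.spatial.transform import Rotation as R
from bench import *
def cam(n):
    c=get_calibration(n); return np.array(c["intrinsics"]),np.array(c["xyz"]),R.from_quat(c["attitude"]).as_matrix()
def ray(uv,z,C):
    K,t,M=C; uv=np.atleast_2d(uv).astype(float)
    d=np.c_[uv,np.ones(len(uv))]@np.linalg.inv(K).T@M.T
    return t+d*((z-t[2])/d[:,2])[:,None]
def cloud(d,C):
    K,t,M=C; v,u=np.mgrid[:d.shape[0],:d.shape[1]]
    p=np.stack([(u-K[0,2])/K[0,0]*d,(v-K[1,2])/K[1,1]*d,d],-1)
    return p@M.T+t
def proj(p,C):
    K,t,M=C; q=(np.atleast_2d(p)-t)@M@K.T; return q[:,:2]/q[:,2:]
def tan(p):
    h=cv2.cvtColor(p,cv2.COLOR_RGB2HSV); return cv2.inRange(h,(8,50,120),(28,200,255))
def boards(p,C,z=12,amin=150):
    out=[]
    for c in cv2.findContours(tan(p),cv2.RETR_EXTERNAL,cv2.CHAIN_APPROX_NONE)[0]:
        if cv2.contourArea(c)<amin: continue
        w=ray(c[:,0],z,C)[:,:2]; (cx,cy),(a,b),an=cv2.minAreaRect(w.astype(np.float32))
        if a<b: a,b,an=b,a,an+90
        an=(an+90)%180-90
        out.append((c[:,0].mean(0).round(),round(cx,1),round(cy,1),round(a),round(b),round(an,1)))
    return out
E
python3 - <<'E'
from h import *
for n in("top","scene"):
    p=cv2.imread(f"pics/{n}0.png")[:,:,::-1].copy(); d=np.load(f"pics/{n}0.npy"); C=cam(n)
    print(n)
    for b in boards(p,C): print(b)
    W=cloud(d,C); hs=cv2.cvtColor(p,cv2.COLOR_RGB2HSV)
    tab=(hs[...,0]>100)&(hs[...,0]<125)&(hs[...,1]>150)&(d>0)&(abs(W[...,2])<30)&(W[...,0]>300)&(W[...,0]<800)
    print("table z",np.median(W[tab][:,2]),W[tab][:,2].std())
    m=(d>0)&(W[...,2]>38)&(W[...,2]<50)&(abs(W[...,1]-0)<350)&(W[...,0]>480)&(W[...,0]<760)&(hs[...,1]<60)&(hs[...,2]>130)
    m=cv2.morphologyEx(m.astype(np.uint8),cv2.MORPH_CLOSE,np.ones((9,9)))
    for c in cv2.findContours(m,cv2.RETR_EXTERNAL,cv2.CHAIN_APPROX_NONE)[0]:
        if cv2.contourArea(c)<1500: continue
        w=ray(c[:,0],44,C)[:,:2].astype(np.float32); r=cv2.minAreaRect(w); print("rack",r,cv2.boxPoints(r).round())
    dk=(hs[...,2]<60)&(W[...,2]>50)&(W[...,2]<95)&(W[...,0]>450)&(W[...,0]<700)&(abs(W[...,1])<300)
    print("grip",dk.sum(),np.median(W[dk],0))
E
```

```text
top
(array([310., 256.]), 448.6, -74.4, 110, 45, -17.8)
(array([247., 253.]), 452.7, 96.0, 108, 45, -17.2)
(array([201., 248.]), 463.4, 219.3, 109, 46, -17.3)
(array([487., 210.]), 581.7, -546.1, 147, 49, 41.2)
(array([379., 175.]), 676.7, -262.6, 113, 46, 1.2)
table z 0.5508646967251707 2.650684179307707
rack ((655.4625854492188, -6.053070068359375), (136.44090270996094, 561.787109375), 3.6790995597839355) [[ 569.  270.]
 [ 605. -291.]
 [ 742. -282.]
 [ 706.  279.]]
grip 58 [585.02893271   1.81437931  85.69468837]
scene
(array([181., 224.]), 643.3, -271.3, 106, 35, 4.2)
(array([  8., 210.]), 696.0, -752.8, 121, 63, 39.9)
(array([365., 210.]), 468.0, 220.7, 119, 47, -17.2)
(array([323., 202.]), 458.2, 97.6, 118, 48, -17.2)
(array([268., 194.]), 454.7, -70.4, 118, 48, -16.1)
(array([ 21., 185.]), 597.2, -832.1, 193, 129, -89.9)
(array([545., 178.]), 153.8, 788.2, 215, 86, -16.7)
(array([ 48., 135.]), 281.8, -943.4, 356, 87, -87.2)
(array([404.,  16.]), -1801.1, 399.1, 344, 224, 89.6)
(array([507.,  21.]), -2088.1, 1108.9, 847, 344, -8.5)
(array([48., 50.]), -745.0, -1685.9, 1983, 481, 39.9)
table z 0.7286493504642522 1.470310703132263
rack ((661.0518188476562, -3.740264892578125), (140.7232208251953, 562.2709350585938), 3.5460338592529297) [[ 573.  273.]
 [ 608. -289.]
 [ 749. -280.]
 [ 714.  281.]]
grip 114 [597.78246304   5.00906766  74.3613886 ]
```

```bash
python3 -m creep '{"translation":[[4,5,3],[7,10,7],[10,15,7],[13,20,7],[16,25,7],[19,31,7],[22,36,7],[25,41,7]],"delta_rot":[[0,0,-2],[0,0,-4],[0,0,-6],[0,0,-8],[0,0,-10],[0,0,-12],[0,0,-14],[0,0,-15.2]],"hand":[8.5,8.5,8.5,8.5,8.5,8.5,8.5,8.5]}'
python3 -m creep '{"translation":[[3,5,0],[6,10,0],[9,15,0],[11,18,0],[11,18,0],[11,18,0]],"delta_rot":[[0,0,0],[0,0,0],[0,0,0],[0,0,0],[0,0,0],[0,0,0]],"hand":[8.5,8.5,8.5,8.5,8.5,8.5]}'
python3 - <<'E'
from h import *
p,d=get_image("wrist");cv2.imwrite("pics/w1.png",p[:,:,::-1]);np.save("pics/w1.npy",d);C=cam("wrist");np.savez("pics/w1c",*C);print(C)
p,d=get_image("scene");cv2.imwrite("pics/scene1.png",p[:,:,::-1])
E
```

```text
clock: 1.1
position: [453.4, -179.0, 301.2]
ee_rot: [-0.033, 0.999, 0.0, -0.0]
contact_force: [1.5, -1.5, 0.5]
gripper_width: 84.8
grasp_force: 0.0
clock: 1.85
position: [562.5, -1.4, 300.8]
ee_rot: [-0.033, 0.999, -0.0, -0.001]
contact_force: [0.3, -0.5, 0.2]
gripper_width: 84.9
grasp_force: 0.0
(array([[371.51884141,   0.        , 285.44225489],
       [  0.        , 371.51884141, 213.98099256],
       [  0.        ,   0.        ,   1.        ]]), array([489.75702513,  -7.7747264 , 443.12067717]), array([[-0.06440066,  0.95702832,  0.28275318],
       [ 0.99792361,  0.06204891,  0.01727435],
       [-0.00101249,  0.28327855, -0.95903714]]))
```

View pics/w1.png

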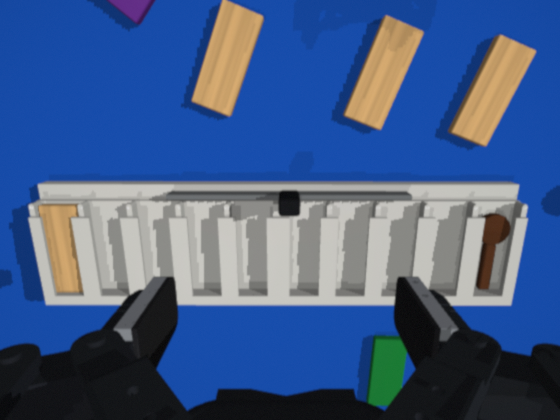

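The wrist picture shows the rack level across rows 182–305, with the resident at (62,250) and the scoop at (490,240). The door grip is at (289,203), and the three tan boards are at (228,60), (385,72) and (493,92). Next I refine the rack pose.

```bash
cat >> h.py <<'E'
def rackfit(p,C,rows=(160,330)):
    hs=cv2.cvtColor(p,cv2.COLOR_RGB2HSV); m=((hs[...,1]<70)&(hs[...,2]>110)).astype(np.uint8)
    m[:rows[0]]=0;m[rows[1]:]=0
    m=cv2.morphologyEx(m,cv2.MORPH_CLOSE,np.ones((5,5)))
    c=max(cv2.findContours(m,cv2.RETR_EXTERNAL,cv2.CHAIN_APPROX_NONE)[0],key=cv2.contourArea)
    return m,c[:,0]
E
python3 - <<'E'
from h import *
p=cv2.imread("pics/w1.png")[:,:,::-1].copy(); z=np.load("pics/w1c.npz"); C=[z[k] for k in z]
for b in boards(p,C): print(b)
hs=cv2.cvtColor(p,cv2.COLOR_RGB2HSV)
white=(hs[...,1]<90)&(hs[...,2]>90)
# back edge: last white row per column, avoid fingers
pts=[];
for u in list(range(60,110))+list(range(190,385))+list(range(450,505)):
    r=np.where(white[250:330,u])[0]
    if len(r): pts.append((u,250+r.max()+.5))
w=ray(pts,44,C)[:,:2]
k=np.polyfit(w[:,1],w[:,0],1); res=w[:,0]-np.polyval(k,w[:,1]); g=abs(res)<3; k=np.polyfit(w[g,1],w[g,0],1)
print("back line x=",k, "yaw",-np.degrees(np.arctan(k[0])),g.mean())
# side ends rows 230..300
for rows in [(225,295)]:
    L=[];Rr=[]
    for v in range(*rows):
        c=np.where(white[v])[0]; L.append((c.min()-.5,v)); Rr.append((c.max()+.5,v))
    for P in(L,Rr):
        q=ray(P,44,C)[:,:2]; a=-np.arctan(k[0]); ry=q@np.array([-np.sin(a),np.cos(a)])
        print("end ry",np.median(ry),ry.std())
a=-np.arctan(k[0]);xa=np.array([np.cos(a),np.sin(a)])
print("back rx", np.median(w[g]@xa))
# lip top strips across row ~ 260: white brightness profile
v=262;row=hs[v,:,2].astype(int)
print([ (u,row[u]) for u in range(30,530,3)])
dk=(hs[...,2]<50);n,l,s,ce=cv2.connectedComponentsWithStats(dk[190:220].astype(np.uint8))
for i in range(1,n):
    if s[i,4]>100: print("dark",s[i],ce[i]+[0,190],ray(ce[i]+[0,190],80,C))
E
```

```text
(array([ 62., 245.]), 680.8, -271.6, 118, 48, 3.7)
(array([493.,  90.]), 462.7, 218.0, 108, 45, -17.3)
(array([383.,  72.]), 452.1, 94.9, 109, 45, -17.2)
(array([226.,  58.]), 448.1, -74.8, 109, 46, -17.7)
back line x= [-6.16393099e-02  7.22718063e+02] yaw 3.5272097290099698 0.8666666666666667
end ry -328.32444761745614 0.3343322229286863
end ry 234.25353847812133 0.34254528035355
back rx 721.3595212076913
[(30, np.int64(117)), (33, np.int64(117)), (36, np.int64(132)), (39, np.int64(193)), (42, np.int64(194)), (45, np.int64(194)), (48, np.int64(171)), (51, np.int64(173)), (54, np.int64(181)), (57, np.int64(186)), (60, np.int64(195)), (63, np.int64(208)), (66, np.int64(208)), (69, np.int64(194)), (72, np.int64(197)), (75, np.int64(184)), (78, np.int64(169)), (81, np.int64(196)), (84, np.int64(196)), (87, np.int64(196)), (90, np.int64(197)), (93, np.int64(197)), (96, np.int64(157)), (99, np.int64(174)), (102, np.int64(177)), (105, np.int64(177)), (108, np.int64(198)), (111, np.int64(197)), (114, np.int64(139)), (117, np.int64(139)), (120, np.int64(139)), (123, np.int64(139)), (126, np.
[... 2351 characters left out ...]
np.int64(136)), (450, np.int64(135)), (453, np.int64(135)), (456, np.int64(117)), (459, np.int64(94)), (462, np.int64(192)), (465, np.int64(194)), (468, np.int64(194)), (471, np.int64(195)), (474, np.int64(195)), (477, np.int64(185)), (480, np.int64(49)), (483, np.int64(55)), (486, np.int64(81)), (489, np.int64(80)), (492, np.int64(87)), (495, np.int64(134)), (498, np.int64(134)), (501, np.int64(120)), (504, np.int64(91)), (507, np.int64(110)), (510, np.int64(193)), (513, np.int64(193)), (516, np.int64(192)), (519, np.int64(179)), (522, np.int64(170)), (525, np.int64(171)), (528, np.int64(170))]
dark [279   1  21  24 460] [288.60652174 202.74565217] [[584.80009806   1.19333449  80.        ]]
```

```bash
python3 -m creep '{"translation":[[2.7,0.3,-5],[2.7,0.3,-10],[2.7,0.3,-15],[2.7,0.3,-20],[2.7,0.3,-24],[2.7,0.3,-24.5],[2.7,0.3,-24.5]],"delta_rot":[[0,0,0],[0,0,0],[0,0,0],[0,0,0],[0,0,0],[0,0,0],[0,0,0]],"hand":[8.5,8.5,8.5,8.5,8.5,8.5,8.5]}'
python3 -m creep '{"translation":[[0,0,0],[0,0,0],[0,0,0],[0,0,0],[0,0,0],[0,0,0]],"delta_rot":[[0,0,0],[0,0,0],[0,0,0],[0,0,0],[0,0,0],[0,0,0]],"hand":[2,1,1,1,1,1]}'
```

```text
clock: 2.82
position: [590.9, 1.4, 57.6]
ee_rot: [-0.033, 0.999, -0.0, 0.001]
contact_force: [-0.6, 0.9, -0.0]
gripper_width: 84.9
grasp_force: 0.0
clock: 3.58
position: [590.3, 2.1, 57.1]
ee_rot: [-0.033, 0.999, 0.0, 0.0]
contact_force: [-1.9, 1.6, 6.3]
gripper_width: 21.0
grasp_force: 59.1
```

```bash
python3 -m creep '{"translation":[[-0.1,1.5,0],[-0.25,4,0],[-0.41,6.5,0],[-0.57,9,0],[-0.7,11,0],[-0.75,12,0],[-0.78,12.4,0],[-0.78,12.4,0]],"delta_rot":[[0,0,0],[0,0,0],[0,0,0],[0,0,0],[0,0,0],[0,0,0],[0,0,0],[0,0,0]],"hand":[1,1,1,1,1,1,1,1]}'
python3 -m creep '{"translation":[[0,0.2,0],[0,0.4,0],[0,0.4,0]],"delta_rot":[[0,0,0],[0,0,0],[0,0,0]],"hand":[1,1,1]}'
```

```text
clock: 4.58
position: [582.3, 126.5, 57.1]
ee_rot: [-0.033, 0.999, 0.0, 0.0]
contact_force: [-2.2, 1.0, 5.6]
gripper_width: 21.0
grasp_force: 59.4
clock: 4.95
position: [582.1, 128.9, 57.1]
ee_rot: [-0.033, 0.999, -0.001, -0.0]
contact_force: [-1.3, -2.5, 6.0]
gripper_width: 21.0
grasp_force: 59.5
```

```bash
python3 -m creep '{"translation":[[0,0.2,0],[0,0.4,0],[0,0.4,0]],"delta_rot":[[0,0,0],[0,0,0],[0,0,0]],"hand":[1,1,1]}'
```

```text
clock: 5.32
position: [582.0, 129.1, 57.1]
ee_rot: [-0.032, 0.999, -0.003, -0.001]
contact_force: [1.4, -15.4, 7.1]
gripper_width: 20.9
grasp_force: 59.7
```

```bash
python3 -m creep '{"translation":[[0,-0.4,0],[0,-0.4,0],[0,-0.4,4],[0,-0.4,9],[-3,-4,11],[-7,-8,11],[-11,-13,11],[-15,-17,11]],"delta_rot":[[0,0,0],[0,0,0],[0,0,0],[0,0,0],[0,0,-5],[0,0,-11],[0,0,-17],[0,0,-21.3]],"hand":[5,8.5,8.5,8.5,8.5,8.5,8.5,8.5]}'
python3 -m creep '{"translation":[[-2,-2.4,0],[-2,-2.4,0],[-2,-2.4,0]],"delta_rot":[[0,0,0],[0,0,0],[0,0,0]],"hand":[8.5,8.5,8.5]}'
python3 - <<'E'
from h import *
s=read_state();print(s["position"],s["ee_rot"])
C=cam("wrist");p,d=get_image("wrist");cv2.imwrite("pics/w2.png",p[:,:,::-1])
for b in boards(p,C): print(b)
C=cam("top");p,d=get_image("top");cv2.imwrite("pics/t2.png",p[:,:,::-1])
for b in boards(p,C): print(b)
E
```

```text
clock: 6.32
position: [431.0, -36.8, 166.3]
ee_rot: [0.153, 0.988, 0.0, 0.0]
contact_force: [0.4, -1.0, 0.3]
gripper_width: 84.9
grasp_force: 0.0
clock: 6.7
position: [413.2, -59.5, 166.6]
ee_rot: [0.152, 0.988, 0.0, 0.001]
contact_force: [0.1, -0.2, -1.0]
gripper_width: 85.2
grasp_force: 0.0
[413.18596863 -59.45254605 166.60292375] [1.52156860e-01 9.88356116e-01 2.32137444e-04 6.50487820e-04]
(array([282., 233.]), 446.6, -74.8, 109, 45, -17.7)
(array([483., 178.]), 450.5, 94.4, 108, 46, -17.2)
(array([249., 244.]), 472.0, 90.0, 68, 45, -16.7)
(array([201., 247.]), 462.5, 219.5, 111, 46, -17.3)
(array([379., 175.]), 676.7, -262.6, 113, 46, 1.2)
```

View pics/w2.png

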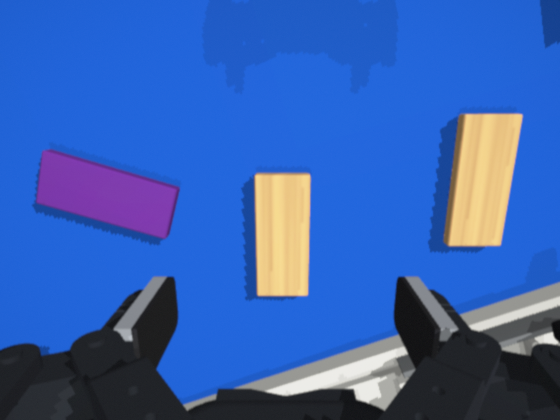

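The picture shows board A (tan) at (283,233), centred between the fingers, with a second tan board at (483,178) and the purple look-alike at (107,195). Board A is the one to grasp.

```bash
python3 -m creep '{"translation":[[-0.2,-0.2,-5],[-0.2,-0.2,-10],[-0.2,-0.2,-14.5],[-0.2,-0.2,-16.3],[-0.2,-0.2,-16.5],[-0.2,-0.2,-16.5],[-0.2,-0.2,-16.5]],"delta_rot":[[0,0,0],[0,0,0],[0,0,0],[0,0,0],[0,0,0],[0,0,0],[0,0,0]],"hand":[8.5,8.5,8.5,8.5,8.5,5,5]}'
python3 -m creep '{"translation":[[0,0,0],[0,0,0],[0,0,0],[0,0,0]],"delta_rot":[[0,0,0],[0,0,0],[0,0,0],[0,0,0]],"hand":[4.0,3.5,3.5,3.5]}'
```

```text
clock: 7.68
position: [411.2, -61.7, 2.2]
ee_rot: [0.152, 0.988, 0.0, 0.001]
contact_force: [-0.2, -0.1, 0.2]
gripper_width: 51.6
grasp_force: 0.0
clock: 8.18
position: [411.2, -61.8, 2.7]
ee_rot: [0.152, 0.988, 0.001, 0.001]
contact_force: [-0.7, 1.7, 5.9]
gripper_width: 43.9
grasp_force: 60.7
```

```bash
python3 -m creep '{"translation":[[0,0,4],[0,0,8],[2,-3,8],[4,-7,8],[6,-11,8],[8,-14.3,8],[8.7,-14.9,6],[8.7,-14.9,5]],"delta_rot":[[0,0,0],[0,0,2],[0,0,7],[0,0,12],[0,0,17],[0,0,21.2],[0,0,21.2],[0,0,21.2]],"hand":[3.5,3.5,3.5,3.5,3.5,3.5,3.5,3.5]}'
python3 -m creep '{"translation":[[0,0,0],[0,0,0]],"delta_rot":[[0,0,0],[0,0,0]],"hand":[3.5,3.5]}'
python3 - <<'E'
from h import *
s=read_state();print(s["position"],s["ee_rot"])
C=cam("wrist");p,d=get_image("wrist");cv2.imwrite("pics/w3.png",p[:,:,::-1]);np.savez("pics/w3c",*C);np.save("pics/w3.npy",d)
E
```

```text
clock: 9.18
position: [496.8, -211.6, 50.8]
ee_rot: [-0.031, 1.0, 0.0, -0.0]
contact_force: [0.7, -0.1, -0.4]
gripper_width: 43.5
grasp_force: 61.7
clock: 9.43
position: [497.3, -210.6, 52.1]
ee_rot: [-0.032, 0.999, -0.0, 0.0]
contact_force: [0.7, -0.2, -1.1]
gripper_width: 43.9
grasp_force: 61.7
[ 497.29080567 -210.60193467   52.05096645] [-3.23798860e-02  9.99475534e-01 -1.05732957e-04  4.35020114e-04]
```

View pics/w3.png

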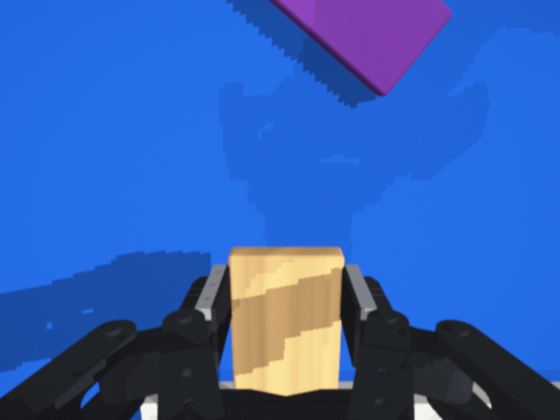

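The board is held square between the pads, at columns 229–345 with its rear edge at row 247. The gripper body hides the channel mouth, so I use the door-stop touch reference (origin y about -7.8) and advance gently.

```bash
python3 -m creep '{"translation":[[0,0.06,-1.2],[0,0.06,-2.3],[0,0.06,-2.3],[0.6,0.1,-2.3],[1.2,0.14,-2.3],[1.8,0.18,-2.3],[2.4,0.21,-2.3],[2.8,0.24,-2.3]],"delta_rot":[[0,0,0],[0,0,0],[0,0,0],[0,0,0],[0,0,0],[0,0,0],[0,0,0],[0,0,0]],"hand":[3.5,3.5,3.5,3.5,3.5,3.5,3.5,3.5]}'
python3 -m creep '{"translation":[[0.4,0.03,0],[0.8,0.05,0],[1.2,0.08,0],[1.2,0.08,0]],"delta_rot":[[0,0,0],[0,0,0],[0,0,0],[0,0,0]],"hand":[3.5,3.5,3.5,3.5]}'
python3 - <<'E'
from h import *
for n in("scene","top"):
    p,d=get_image(n);cv2.imwrite(f"pics/{n}4.png",p[:,:,::-1])
p=cv2.imread("pics/scene4.png");q=proj([610,-200,40],cam("scene"))[0].astype(int);print(q)
cv2.imwrite("pics/c4.png",cv2.resize(p[q[1]-50:q[1]+50,q[0]-70:q[0]+70],None,fx=5,fy=5,interpolation=cv2.INTER_CUBIC))
E
```

```text
clock: 10.48
position: [525.8, -208.7, 28.4]
ee_rot: [-0.032, 0.999, -0.0, 0.0]
contact_force: [0.0, 0.3, -0.7]
gripper_width: 44.0
grasp_force: 61.7
clock: 10.98
position: [537.6, -207.9, 28.3]
ee_rot: [-0.032, 0.999, -0.0, 0.0]
contact_force: [-0.6, -0.3, 0.1]
gripper_width: 44.0
grasp_force: 61.7
[209 212]
```

View pics/c4.png

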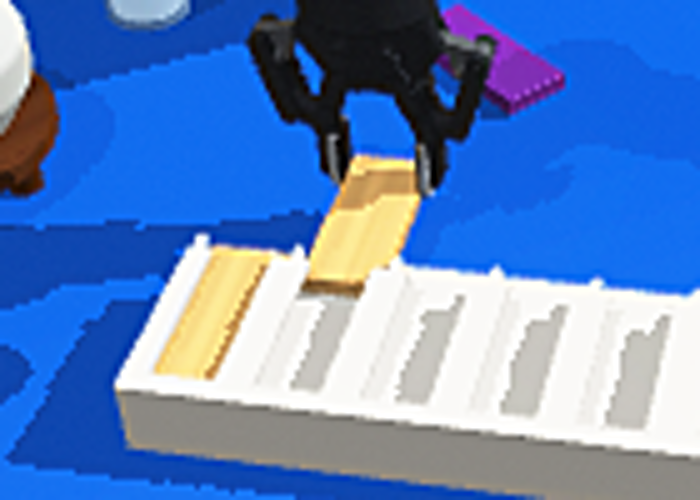

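The crop shows the board's front end entering the channel next to the resident, at crop (335,285), and it is not touching anything. I keep advancing.

```bash
python3 -m creep '{"translation":[[0.8,0.05,0],[1.6,0.1,0],[2.4,0.15,0],[3.2,0.2,0],[4,0.25,0],[4.8,0.3,0],[5.5,0.35,0],[5.5,0.35,0]],"delta_rot":[[0,0,0],[0,0,0],[0,0,0],[0,0,0],[0,0,0],[0,0,0],[0,0,0],[0,0,0]],"hand":[3.5,3.5,3.5,3.5,3.5,3.5,3.5,3.5]}'
```

```text
clock: 12.08
position: [592.7, -204.3, 28.2]
ee_rot: [-0.032, 0.999, -0.0, 0.0]
contact_force: [-0.3, 0.5, -0.9]
gripper_width: 43.7
grasp_force: 61.7
```

```bash
python3 -m creep '{"translation":[[0,0,0],[0,0,0],[0,0,0],[-2,-0.13,0],[-4,-0.25,0],[-5,-0.32,0],[-5,-0.32,0],[-5,-0.32,0]],"delta_rot":[[0,0,0],[0,0,0],[0,0,0],[0,0,0],[0,0,0],[0,0,0],[0,0,0],[0,0,0]],"hand":[6,6.5,6.5,6.5,6.5,6.5,3,0]}'
python3 -m creep '{"translation":[[0,0,0],[0,0,0],[0,0,0],[1,0.06,0],[2,0.13,0],[3,0.19,0],[4,0.25,0],[4.5,0.28,0]],"delta_rot":[[0,0,0],[0,0,0],[0,0,0],[0,0,0],[0,0,0],[0,0,0],[0,0,0],[0,0,0]],"hand":[0,0,0,0,0,0,0,0]}'
```

```text
clock: 13.08
position: [543.2, -207.7, 28.6]
ee_rot: [-0.032, 0.999, -0.0, 0.001]
contact_force: [-0.3, 0.1, 0.2]
gripper_width: 29.5
grasp_force: 0.0
clock: 14.08
position: [587.9, -204.7, 28.2]
ee_rot: [-0.032, 0.999, -0.0, -0.0]
contact_force: [-1.7, 0.8, 1.0]
gripper_width: 0.2
grasp_force: 0.5
```

```bash
python3 -m creep '{"translation":[[0.5,0.03,0],[1,0.06,0],[1.3,0.08,0],[1.5,0.1,0],[1.5,0.1,0]],"delta_rot":[[0,0,0],[0,0,0],[0,0,0],[0,0,0],[0,0,0]],"hand":[0,0,0,0,0]}'
```

```text
clock: 14.7
position: [602.5, -203.8, 28.4]
ee_rot: [-0.032, 0.999, -0.0, 0.0]
contact_force: [0.6, 0.8, 0.3]
gripper_width: 0.0
grasp_force: 0.0
```

```bash
python3 -m creep '{"translation":[[0.3,0.02,0],[0.6,0.04,0],[0.6,0.04,0]],"delta_rot":[[0,0,0],[0,0,0],[0,0,0]],"hand":[0,0,0]}';python3 -m creep '{"translation":[[0.2,0.02,0],[0.4,0.03,0],[0.4,0.03,0]],"delta_rot":[[0,0,0],[0,0,0],[0,0,0]],"hand":[0,0,0]}'
```

```text
clock: 15.08
position: [602.7, -203.7, 28.3]
ee_rot: [-0.031, 0.999, 0.001, -0.006]
contact_force: [-10.7, 0.1, 9.1]
gripper_width: 0.1
grasp_force: 5.5
clock: 15.45
position: [602.8, -203.7, 28.3]
ee_rot: [-0.031, 0.999, 0.001, -0.01]
contact_force: [-17.9, -0.1, 14.6]
gripper_width: -0.2
grasp_force: 9.2
```

```bash
python3 -m creep '{"translation":[[-2,-0.1,0],[-5,-0.3,0],[-6,-0.3,5],[-8,3,10],[-10.5,8,12],[-13,14,12],[-15.5,20,12],[-18,25,12]],"delta_rot":[[0,0,0],[0,0,0],[0,0,0],[0,0,-3],[0,0,-8],[0,0,-13],[0,0,-18],[0,0,-20.8]],"hand":[0,0,0,3,8.5,8.5,8.5,8.5]}'
python3 -m creep '{"translation":[[-1.6,6.1,0],[-1.6,6.1,0],[-1.6,6.1,0],[-1.6,6.1,0]],"delta_rot":[[0,0,0],[0,0,0],[0,0,0],[0,0,0]],"hand":[8.5,8.5,8.5,8.5]}'
python3 - <<'E'
from h import *
s=read_state();print(s["position"],s["ee_rot"])
C=cam("wrist");p,d=get_image("wrist");cv2.imwrite("pics/w5.png",p[:,:,::-1])
for b in boards(p,C): print(b)
C=cam("top");p,d=get_image("top");cv2.imwrite("pics/t5.png",p[:,:,::-1])
for z in(12,37):
  for b in boards(p,C,z): print(b)
E
```

```text
clock: 16.45
position: [432.0, 48.8, 148.9]
ee_rot: [0.15, 0.989, 0.001, 0.001]
contact_force: [1.5, 1.3, -0.2]
gripper_width: 85.0
grasp_force: 0.0
clock: 16.95
position: [416.5, 106.9, 148.2]
ee_rot: [0.15, 0.989, -0.0, -0.0]
contact_force: [0.1, 0.1, 0.0]
gripper_width: 85.0
grasp_force: 0.0
[416.46322939 106.86235098 148.2326573 ] [ 1.50170620e-01  9.88660092e-01 -4.90754181e-05 -6.68238357e-05]
(array([288., 240.]), 450.2, 96.4, 109, 45, -17.3)
(array([442., 208.]), 460.8, 218.5, 108, 46, -17.3)
(array([251., 245.]), 470.9, 90.5, 70, 45, -17.9)
(array([487., 209.]), 581.1, -546.6, 149, 49, 41.2)
(array([359., 176.]), 672.6, -207.7, 113, 44, -0.0)
(array([379., 175.]), 676.7, -262.6, 113, 47, 1.2)
(array([251., 245.]), 469.1, 88.5, 69, 44, -17.9)
(array([487., 209.]), 577.1, -536.1, 146, 48, 41.2)
(array([359., 176.]), 666.8, -203.8, 111, 43, -0.0)
(array([379., 175.]), 670.8, -257.6, 110, 46, 1.2)
```

```bash
python3 -m creep '{"translation":[[-0.2,0.2,-5],[-0.2,0.2,-10],[-0.2,0.2,-13.5],[-0.2,0.2,-14.6],[-0.2,0.2,-14.6],[-0.2,0.2,-14.6],[-0.2,0.2,-14.6]],"delta_rot":[[0,0,0],[0,0,0],[0,0,0],[0,0,0],[0,0,0],[0,0,0],[0,0,0]],"hand":[8.5,8.5,8.5,8.5,8.5,5,5]}'
python3 -m creep '{"translation":[[0,0,0],[0,0,0],[0,0,0],[0,0,0]],"delta_rot":[[0,0,0],[0,0,0],[0,0,0],[0,0,0]],"hand":[4.0,3.5,3.5,3.5]}'
```

```text
clock: 17.92
position: [415.0, 110.4, 3.5]
ee_rot: [0.149, 0.989, 0.001, 0.001]
contact_force: [-0.0, 0.7, 0.7]
gripper_width: 51.3
grasp_force: 0.0
clock: 18.42
position: [414.9, 110.3, 3.8]
ee_rot: [0.149, 0.989, 0.001, 0.001]
contact_force: [-1.4, -1.3, 8.9]
gripper_width: 44.0
grasp_force: 60.1
```

```bash
python3 -m creep '{"translation":[[0,0,4],[0,-1,8],[1,-6,8],[3,-11.5,8],[5,-17,8],[7,-22.5,8],[7.95,-26.54,6],[7.95,-26.54,4.8]],"delta_rot":[[0,0,0],[0,0,1],[0,0,6],[0,0,11],[0,0,16],[0,0,20.8],[0,0,20.8],[0,0,20.8]],"hand":[3.5,3.5,3.5,3.5,3.5,3.5,3.5,3.5]}'
python3 -m creep '{"translation":[[0,0,-2.2],[0,0,-2.2],[0,0,-2.2]],"delta_rot":[[0,0,0],[0,0,0],[0,0,0]],"hand":[3.5,3.5,3.5]}'
```

```text
clock: 19.42
position: [493.8, -157.8, 49.8]
ee_rot: [-0.03, 1.0, 0.0, 0.0]
contact_force: [0.4, 0.9, -0.6]
gripper_width: 43.8
grasp_force: 61.9
clock: 19.8
position: [494.2, -154.9, 29.2]
ee_rot: [-0.033, 0.999, -0.0, 0.001]
contact_force: [1.5, 0.4, -0.1]
gripper_width: 44.0
grasp_force: 61.9
```

```bash
python3 -m creep '{"translation":[[0.6,0.02,0.03],[1.2,0.06,0.03],[1.8,0.1,0.03],[2.4,0.13,0.03],[3,0.17,0.03],[3.6,0.21,0.03],[4,0.24,0.03],[4,0.24,0.03]],"delta_rot":[[0,0,0],[0,0,0],[0,0,0],[0,0,0],[0,0,0],[0,0,0],[0,0,0],[0,0,0]],"hand":[3.5,3.5,3.5,3.5,3.5,3.5,3.5,3.5]}'
python3 - <<'E'
from h import *
C=cam("wrist");p,d=get_image("wrist")
for b in boards(p,C,37): print(b)
c=max(cv2.findContours(tan(p),0,1)[0],key=cv2.contourArea);print(cv2.boundingRect(c))
E
```

```text
clock: 20.8
position: [534.5, -153.1, 28.7]
ee_rot: [-0.032, 0.999, -0.0, 0.001]
contact_force: [1.0, -0.0, -0.1]
gripper_width: 43.8
grasp_force: 62.0
(array([285., 319.]), 549.3, -153.8, 69, 45, 3.5)
(229, 248, 115, 148)
```

```bash
python3 -m creep '{"translation":[[0.8,0.05,0.06],[1.6,0.1,0.06],[2.4,0.15,0.06],[3.2,0.2,0.06],[4,0.25,0.06],[4.8,0.3,0.06],[5.5,0.35,0.06],[5.5,0.35,0.06]],"delta_rot":[[0,0,0],[0,0,0],[0,0,0],[0,0,0],[0,0,0],[0,0,0],[0,0,0],[0,0,0]],"hand":[3.5,3.5,3.5,3.5,3.5,3.5,3.5,3.5]}'
python3 -m creep '{"translation":[[0,0,0],[0,0,0],[0,0,0],[-2,-0.13,0],[-4,-0.25,0],[-5,-0.32,0],[-5,-0.32,0],[-5,-0.32,0]],"delta_rot":[[0,0,0],[0,0,0],[0,0,0],[0,0,0],[0,0,0],[0,0,0],[0,0,0],[0,0,0]],"hand":[6,6.5,6.5,6.5,6.5,6.5,3,0]}'
python3 -m creep '{"translation":[[0,0,0],[0,0,0],[0,0,0],[1,0.06,0],[2,0.13,0],[3,0.19,0],[4,0.25,0],[4.5,0.28,0]],"delta_rot":[[0,0,0],[0,0,0],[0,0,0],[0,0,0],[0,0,0],[0,0,0],[0,0,0],[0,0,0]],"hand":[0,0,0,0,0,0,0,0]}'
```

```text
clock: 21.85
position: [589.3, -149.5, 29.2]
ee_rot: [-0.032, 0.999, -0.0, 0.0]
contact_force: [-1.1, -0.4, -0.6]
gripper_width: 43.8
grasp_force: 61.9
clock: 22.85
position: [539.7, -152.8, 29.4]
ee_rot: [-0.032, 0.999, -0.0, 0.001]
contact_force: [-0.2, 0.6, -1.2]
gripper_width: 29.1
grasp_force: 0.0
clock: 23.85
position: [584.4, -149.9, 29.1]
ee_rot: [-0.032, 0.999, -0.0, -0.0]
contact_force: [-1.4, -0.2, 0.8]
gripper_width: -0.3
grasp_force: 0.4
```

Expected stop at x ≈ 599.2.

```bash
python3 -m creep '{"translation":[[0.5,0.03,0],[1,0.06,0],[1.4,0.08,0],[1.8,0.1,0],[2,0.12,0],[2.2,0.12,0],[2.2,0.12,0]],"delta_rot":[[0,0,0],[0,0,0],[0,0,0],[0,0,0],[0,0,0],[0,0,0],[0,0,0]],"hand":[0,0,0,0,0,0,0]}'
```

```text
clock: 24.72
position: [599.2, -149.2, 28.9]
ee_rot: [-0.031, 0.999, 0.0, -0.007]
contact_force: [-12.5, 1.1, 10.1]
gripper_width: 0.0
grasp_force: 6.2
```

```bash
python3 -m creep '{"translation":[[-2,-0.1,0],[-6,-0.3,0],[-8,1,5],[-10,6,10],[-12,12,12],[-14,18,12],[-16,24,12],[-18,30,12]],"delta_rot":[[0,0,0],[0,0,0],[0,0,0],[0,0,-3],[0,0,-8],[0,0,-13],[0,0,-18],[0,0,-20.9]],"hand":[0,0,0,3,8.5,8.5,8.5,8.5]}'
python3 -m creep '{"translation":[[0,5,0],[0,8,0],[0,8,0],[0,8,0]],"delta_rot":[[0,0,0],[0,0,0],[0,0,0],[0,0,0]],"hand":[8.5,8.5,8.5,8.5]}'
python3 - <<'E'
from h import *
s=read_state();print(s["position"],s["ee_rot"])
C=cam("wrist");p,d=get_image("wrist");cv2.imwrite("pics/w6.png",p[:,:,::-1])
for b in boards(p,C): print(b)
C=cam("top");p,d=get_image("top");cv2.imwrite("pics/t6.png",p[:,:,::-1])
for b in boards(p,C,37): print(b)
E
```

```text
clock: 25.72
position: [430.2, 138.8, 150.0]
ee_rot: [0.151, 0.989, 0.001, 0.001]
contact_force: [0.8, 0.1, 1.0]
gripper_width: 84.9
grasp_force: 0.0
clock: 26.22
position: [430.4, 216.2, 149.1]
ee_rot: [0.15, 0.989, -0.0, -0.0]
contact_force: [0.1, 0.5, -0.1]
gripper_width: 85.2
grasp_force: 0.0
[430.35852856 216.22940073 149.09737904] [ 1.50018321e-01  9.88683201e-01 -9.13053677e-05 -1.53031054e-04]
(array([303., 231.]), 460.8, 219.9, 110, 45, -17.3)
(array([205., 240.]), 479.5, 209.4, 69, 46, -18.6)
(array([487., 210.]), 577.1, -536.1, 146, 48, 41.2)
(array([339., 177.]), 662.9, -148.0, 110, 46, 1.2)
(array([359., 176.]), 666.8, -201.5, 110, 46, 1.2)
(array([379., 175.]), 670.8, -257.6, 111, 46, 1.2)
```

View pics/w6.png

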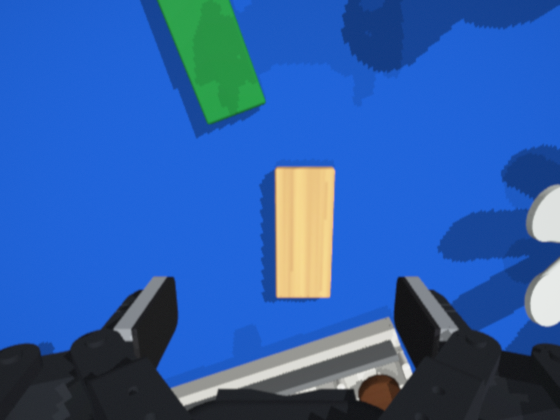

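The picture shows the third tan board at (303,232), with the green look-alike at (210,60), clear of where the fingers come down.

```bash
python3 -m creep '{"translation":[[-0.5,1.6,-4],[-0.5,1.6,-9],[-0.5,1.6,-13.5],[-0.5,1.6,-14.6],[-0.5,1.6,-14.6],[-0.5,1.6,-14.6],[-0.5,1.6,-14.6]],"delta_rot":[[0,0,0],[0,0,0],[0,0,0],[0,0,0],[0,0,0],[0,0,0],[0,0,0]],"hand":[8.5,8.5,8.5,8.5,8.5,5,5]}'
python3 -m creep '{"translation":[[0,0,0],[0,0,0],[0,0,0],[0,0,0]],"delta_rot":[[0,0,0],[0,0,0],[0,0,0],[0,0,0]],"hand":[4.0,3.5,3.5,3.5]}'
```

```text
clock: 27.2
position: [426.4, 233.4, 4.7]
ee_rot: [0.15, 0.989, 0.001, 0.001]
contact_force: [0.2, -0.3, -0.4]
gripper_width: 51.4
grasp_force: 0.0
clock: 27.7
position: [426.3, 233.4, 5.0]
ee_rot: [0.15, 0.989, 0.001, 0.001]
contact_force: [-2.4, -0.6, 6.9]
gripper_width: 43.7
grasp_force: 60.1
```

```bash
python3 -m creep '{"translation":[[0,-1,5],[0,-5,8],[0.5,-11,8],[1.5,-17,8],[3,-22.5,8],[4.5,-28,8],[6,-33.2,8],[6.46,-33.36,6]],"delta_rot":[[0,0,0],[0,0,3],[0,0,7],[0,0,11],[0,0,16],[0,0,20.8],[0,0,20.8],[0,0,20.8]],"hand":[3.5,3.5,3.5,3.5,3.5,3.5,3.5,3.5]}'
python3 -m creep '{"translation":[[0,0,-2],[0,0,-3.35],[0,0,-3.35],[0,0,-3.35]],"delta_rot":[[0,0,0],[0,0,0],[0,0,0],[0,0,0]],"hand":[3.5,3.5,3.5,3.5]}'
python3 - <<'E'
from h import *
C=cam("wrist");p,d=get_image("wrist")
c=max(cv2.findContours(tan(p),0,1)[0],key=cv2.contourArea);print(cv2.boundingRect(c))
E
```

```text
clock: 28.7
position: [492.1, -104.0, 64.7]
ee_rot: [-0.028, 1.0, 0.0, 0.003]
contact_force: [-0.6, 0.2, 0.1]
gripper_width: 43.3
grasp_force: 61.6
clock: 29.2
position: [490.8, -100.6, 30.4]
ee_rot: [-0.031, 1.0, -0.0, 0.001]
contact_force: [0.3, 0.5, -1.0]
gripper_width: 43.8
grasp_force: 61.6
(229, 244, 114, 152)
```

```bash
python3 -m creep '{"translation":[[0.6,0.07,0.05],[1.2,0.11,0.05],[1.8,0.15,0.05],[2.4,0.18,0.05],[3,0.22,0.05],[3.6,0.26,0.05],[4,0.29,0.05],[4,0.29,0.05]],"delta_rot":[[0,0,0],[0,0,0.1],[0,0,0.1],[0,0,0.1],[0,0,0.1],[0,0,0.1],[0,0,0.1],[0,0,0.1]],"hand":[3.5,3.5,3.5,3.5,3.5,3.5,3.5,3.5]}'
```

```text
clock: 30.25
position: [530.6, -98.0, 30.2]
ee_rot: [-0.032, 0.999, 0.0, 0.0]
contact_force: [-0.3, 0.8, -0.5]
gripper_width: 43.7
grasp_force: 61.7
```

```bash
python3 -m creep '{"translation":[[0.8,0.05,0.05],[1.6,0.1,0.05],[2.4,0.15,0.05],[3.2,0.2,0.05],[4,0.25,0.05],[4.8,0.3,0.05],[5.5,0.35,0.05],[5.5,0.35,0.05]],"delta_rot":[[0,0,0],[0,0,0],[0,0,0],[0,0,0],[0,0,0],[0,0,0],[0,0,0],[0,0,0]],"hand":[3.5,3.5,3.5,3.5,3.5,3.5,3.5,3.5]}'
python3 -m creep '{"translation":[[0,0,0],[0,0,0],[0,0,0],[-2,-0.13,0],[-4,-0.25,0],[-5,-0.32,0],[-5,-0.32,0],[-5,-0.32,0]],"delta_rot":[[0,0,0],[0,0,0],[0,0,0],[0,0,0],[0,0,0],[0,0,0],[0,0,0],[0,0,0]],"hand":[6,6.5,6.5,6.5,6.5,6.5,3,0]}'
python3 -m creep '{"translation":[[0,0,0],[0,0,0],[0,0,0],[1,0.06,0],[2,0.13,0],[3,0.19,0],[4,0.25,0],[4.5,0.28,0]],"delta_rot":[[0,0,0],[0,0,0],[0,0,0],[0,0,0],[0,0,0],[0,0,0],[0,0,0],[0,0,0]],"hand":[0,0,0,0,0,0,0,0]}'
```

```text
clock: 31.25
position: [585.7, -94.5, 30.6]
ee_rot: [-0.032, 0.999, -0.0, 0.0]
contact_force: [-0.7, 0.0, -0.3]
gripper_width: 43.5
grasp_force: 61.6
clock: 32.25
position: [536.2, -97.7, 30.9]
ee_rot: [-0.032, 0.999, -0.0, 0.001]
contact_force: [1.0, -0.3, -0.0]
gripper_width: 29.6
grasp_force: 0.0
clock: 33.25
position: [580.9, -94.9, 30.6]
ee_rot: [-0.032, 0.999, -0.0, 0.0]
contact_force: [-0.5, -0.7, 1.1]
gripper_width: 0.1
grasp_force: 0.4
```

```bash
python3 -m creep '{"translation":[[0.5,0.03,0],[1,0.06,0],[1.4,0.08,0],[1.8,0.1,0],[2,0.12,0],[2.2,0.12,0],[2.2,0.12,0]],"delta_rot":[[0,0,0],[0,0,0],[0,0,0],[0,0,0],[0,0,0],[0,0,0],[0,0,0]],"hand":[0,0,0,0,0,0,0]}'
```

```text
clock: 34.12
position: [595.8, -94.2, 30.2]
ee_rot: [-0.031, 0.999, 0.0, -0.007]
contact_force: [-12.7, 0.1, 8.7]
gripper_width: -0.2
grasp_force: 6.2
```

```bash
python3 -m creep '{"translation":[[-3,-0.1,0],[-6,-0.3,3],[-6,-0.3,9],[-6,4,13],[-6,9,13],[-5,14,13],[-4,19,13],[-2.1,22.2,13]],"delta_rot":[[0,0,0],[0,0,0],[0,0,0],[0,0,0],[0,0,0],[0,0,0],[0,0,0],[0,0,0]],"hand":[0,0,2,5,8.5,8.5,8.5,8.5]}'
python3 -m creep '{"translation":[[0,0,0],[0,0,0]],"delta_rot":[[0,0,0],[0,0,0]],"hand":[8.5,8.5]}'
python3 - <<'E'
from h import *
for n in("scene","top"):
    p,d=get_image(n);cv2.imwrite(f"pics/{n}7.png",p[:,:,::-1])
    for b in boards(p,cam(n),37): print(b)
a=cv2.imread("pics/scene7.png")[150:300,130:430];b=cv2.imread("pics/top7.png")[140:340,150:450]
cv2.imwrite("pics/c7.png",np.vstack([cv2.resize(a,(600,300)),cv2.resize(b,(450,300)).copy() if 0 else cv2.copyMakeBorder(cv2.resize(b,(450,300)),0,0,0,150,0)]))
E
```

```text
clock: 35.12
position: [581.4, 130.7, 161.2]
ee_rot: [-0.033, 0.999, 0.0, 0.001]
contact_force: [1.2, 0.6, 0.4]
gripper_width: 85.3
grasp_force: 0.0
clock: 35.38
position: [580.8, 128.0, 160.4]
ee_rot: [-0.032, 0.999, -0.0, -0.0]
contact_force: [-0.5, -0.1, 0.0]
gripper_width: 85.0
grasp_force: 0.0
(array([243., 231.]), 658.1, -91.0, 102, 36, 2.7)
(array([222., 229.]), 661.5, -146.7, 103, 35, 3.6)
(array([202., 227.]), 665.3, -202.0, 102, 35, 3.9)
(array([181., 224.]), 668.9, -257.0, 102, 34, 4.3)
(array([  9., 210.]), 719.5, -722.5, 117, 60, 39.9)
(array([547., 181.]), 208.4, 761.5, 235, 85, -16.7)
(array([ 32., 173.]), 529.1, -816.6, 374, 161, 39.9)
(array([ 58., 127.]), 260.8, -973.2, 715, 265, 49.5)
(array([505.,  20.]), -1950.5, 1183.5, 979, 329, -26.8)
(array([49., 50.]), -675.7, -1620.5, 1916, 474, 39.9)
(array([486., 204.]), 594.8, -540.2, 125, 21, 49.9)
(array([339., 177.]), 662.9, -148.0, 110, 46, 1.2)
(array([318., 177.]), 661.7, -92.9, 110, 43, 1.3)
(array([359., 176.]), 666.8, -203.8, 111, 43, -0.0)
(array([379., 175.]), 670.8, -257.6, 110, 46, 1.2)
```

View pics/c7.png

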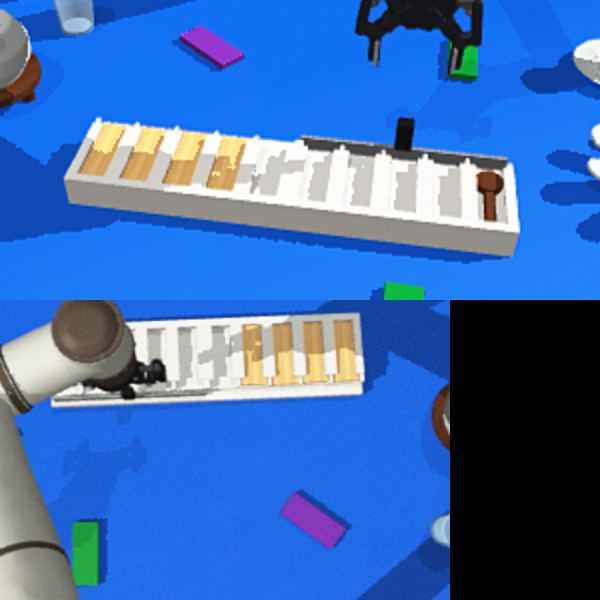

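All four boards lie home side by side in the -y bay, no tan board remains on the table, and the door stands at the +y end. Now I close the door.

```bash
python3 -m creep '{"translation":[[0.1,0.1,-5],[0.1,0.1,-9],[0.1,0.1,-10.3],[0.1,0.1,-10.3],[0.1,0.1,-10.3],[0.1,0.1,-10.3],[0.1,0.1,-10.3],[0.1,0.1,-10.3]],"delta_rot":[[0,0,0],[0,0,0],[0,0,0],[0,0,0],[0,0,0],[0,0,0],[0,0,0],[0,0,0]],"hand":[8.5,8.5,8.5,8.5,2,1,1,1]}'
python3 -m creep '{"translation":[[0,0,0],[0,0,0],[0.1,-1.5,0],[0.25,-4,0],[0.44,-7,0],[0.63,-10,0],[0.82,-13,0],[0.94,-15,0]],"delta_rot":[[0,0,0],[0,0,0],[0,0,0],[0,0,0],[0,0,0],[0,0,0],[0,0,0],[0,0,0]],"hand":[1,1,1,1,1,1,1,1]}'
python3 -m creep '{"translation":[[0.13,-2,0],[0.31,-5,0],[0.5,-8,0],[0.65,-10.5,0],[0.75,-12,0],[0.78,-12.4,0],[0.78,-12.4,0]],"delta_rot":[[0,0,0],[0,0,0],[0,0,0],[0,0,0],[0,0,0],[0,0,0],[0,0,0]],"hand":[1,1,1,1,1,1,1]}'
```

```text
clock: 36.48
position: [582.5, 128.9, 58.6]
ee_rot: [-0.032, 0.999, -0.0, 0.0]
contact_force: [-0.3, -2.1, 4.5]
gripper_width: 20.7
grasp_force: 59.5
clock: 37.48
position: [592.1, -21.2, 58.6]
ee_rot: [-0.032, 0.999, 0.0, 0.001]
contact_force: [-2.0, 2.8, 5.1]
gripper_width: 20.6
grasp_force: 59.7
clock: 38.35
position: [600.1, -145.3, 58.6]
ee_rot: [-0.032, 0.999, -0.0, 0.001]
contact_force: [-0.7, -1.9, 4.4]
gripper_width: 21.0
grasp_force: 59.6
```

```bash
python3 -m creep '{"translation":[[0,-0.3,0],[0,-0.6,0],[0,-0.9,0],[0,-0.9,0]],"delta_rot":[[0,0,0],[0,0,0],[0,0,0],[0,0,0]],"hand":[1,1,1,1]}'
```

```text
clock: 38.85
position: [600.2, -146.1, 58.7]
ee_rot: [-0.032, 0.999, 0.004, 0.001]
contact_force: [-3.7, 30.0, 11.0]
gripper_width: 20.8
grasp_force: 60.8
```

At the end stop (275 mm of travel). Release, retreat and check.

```bash
python3 -m creep '{"translation":[[0,0.8,0],[0,0.8,0],[0,0.8,0],[0,0.8,0],[0,0.8,4],[0,0.8,9],[-4,0.8,14],[-10,0.8,16]],"delta_rot":[[0,0,0],[0,0,0],[0,0,0],[0,0,0],[0,0,0],[0,0,0],[0,0,0],[0,0,0]],"hand":[1,4,8.5,8.5,8.5,8.5,8.5,8.5]}'
python3 -m creep '{"translation":[[-6,0,2],[-11,0,4],[-15,0,4],[-15,0,4],[-15,0,4]],"delta_rot":[[0,0,0],[0,0,0],[0,0,0],[0,0,0],[0,0,0]],"hand":[8.5,8.5,8.5,8.5,8.5]}'
python3 - <<'E'
from h import *
for n in("scene","top"):
    p,d=get_image(n);cv2.imwrite(f"pics/{n}8.png",p[:,:,::-1])
    for b in boards(p,cam(n),37)[:7]: print(b)
a=cv2.imread("pics/scene8.png")[150:300,130:430];b=cv2.imread("pics/top8.png")[140:290,150:450]
cv2.imwrite("pics/c8.png",np.vstack([cv2.resize(a,(600,300)),cv2.resize(b,(600,300))]))
E
```

```text
clock: 39.85
position: [502.5, -146.4, 219.6]
ee_rot: [-0.032, 0.999, -0.001, 0.003]
contact_force: [-0.5, 0.3, 0.3]
gripper_width: 84.7
grasp_force: 0.0
clock: 40.48
position: [351.7, -146.0, 257.3]
ee_rot: [-0.032, 1.0, -0.0, 0.001]
contact_force: [0.6, -0.1, -0.7]
gripper_width: 85.3
grasp_force: 0.0
(array([244., 230.]), 656.6, -88.9, 104, 39, 4.1)
(array([223., 228.]), 660.3, -144.9, 104, 44, 6.5)
(array([203., 225.]), 664.9, -200.7, 102, 42, 1.0)
(array([182., 223.]), 667.1, -257.6, 105, 41, -1.2)
(array([  8., 210.]), 719.5, -722.5, 117, 60, 39.9)
(array([ 23., 184.]), 621.5, -793.8, 187, 135, -85.1)
(array([545., 178.]), 196.2, 765.1, 206, 85, -16.7)
(array([339., 177.]), 662.9, -148.0, 110, 46, 1.2)
(array([318., 177.]), 661.7, -92.9, 110, 43, 1.3)
(array([359., 176.]), 666.8, -201.5, 110, 46, 1.2)
(array([379., 175.]), 670.8, -257.6, 110, 46, 1.2)
```

View pics/c8.png

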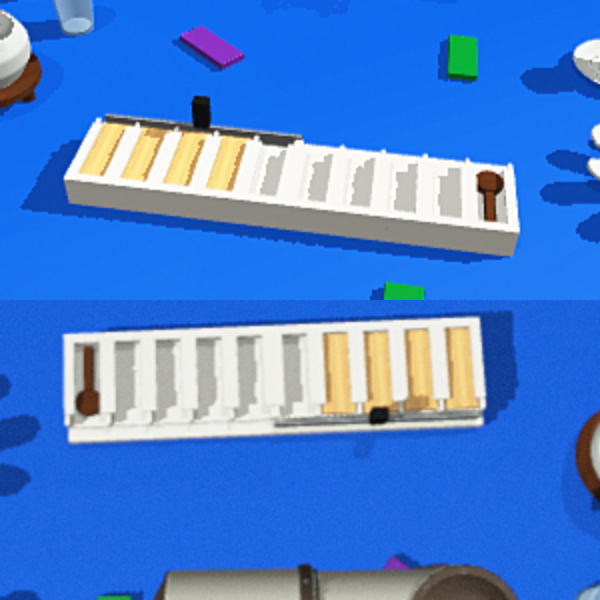

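The door covers the -y bay at its end stop (grip at (378,415) in the lower crop), all four boards are home, and the scoop has not moved.

```bash
python3 -c "from bench import *;print(job_done())"
```

```text
the job is handed in; nothing more can be done
None
```

The job is handed in: the three loose boards found on the table are home beside the resident in the -y bay, and the door is shut over that bay against its end stop; the judge's result was not shown.

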